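# Screw down a slide-bonding press and pin its crank nut

## Task

Screw the slide press down: crank its nut clockwise (seen from above), one whole turn and up to about half a turn more, until the plate is down on the glass slides and the nut's yellow eye stands over the hole in the base, by the yellow stripe. Then take the red-handled locking pin (not the blue one) from the wooden rack, put it down through the eye into the base hole until its shoulder rests flat on the eye, and let go.

Things in the scene. Friction and masses are not known exactly. Their poses are not given: they have to be found in the camera images.
- press: Fixed press: grey base 190x190x30 mm, upright steel screw in its middle (14 mm thick, top 74 mm above bench). Origin on screw axis at bench height, z up. Base hole (26 mm, through) 48 mm along own +x, at a yellow stripe. The crank nut on the screw has a handle arm and, opposite, a yellow ring eye 48 mm from the axis: hole 26, outside 44, 12 thick, its top 50 mm above bench when down.
- nut (a joint): Crank nut's turn, rad, grows clockwise from above. 0: down on the slides, eye over base hole, handle at the press's own -x. Starts at -10.0 to -6.6 (so the eye passes the hole once one turn too high, at -6.28). Sinks 8 mm a turn (1.27 mm per rad); hard stop at +0.5. Stays where left; about 3 N at the handle turns it.
- crank (a point): Centre of the crank handle: upright black round grip 22 mm thick, 44 mm tall (20 mm above this point, 24 below; 10 mm of bare stem under it, then the arm), spinning freely on its stem, 50 mm from the screw axis. It circles the axis with the nut and sinks with the thread; 84 mm above the bench when the nut is at 0.
- red_pin: Loose pin, 0.12 kg, upright in a fixed wooden rack (160x64x45 mm, roughly along x); a like blue pin stands 90 mm away along it. Origin: shank tip; z up the pin. Shank 12 mm thick, 38 long, tapered tip; shoulder disc 48 wide from 38 to 44; red round handle 20 thick from 44 to 84 mm. Tip 7 mm above bench in the rack; fully in the press 12 mm.
There are look-alikes about, which are no part of the job. Leave any green or orange look-alike of the red_pin alone.

How it is judged:
On the way:
1. the nut is screwed down and its eye stands over the base hole (value of joint nut between -0.26 and 0.26 rad), for 0.2 s.
At the end, for the whole second after the job is handed in: The nut is at its lowest line-up (joint within 0.32 rad of 0) and the red pin stands at rest through the eye in the base hole: shank tip within 14 mm of the hole's centre along each axis of the press, less than 17 mm above the bench, tilted less than 0.15 rad (value of joint nut between -0.32 and 0.32 rad and x of red_pin in the frame of press between 0.034 and 0.062 m and y of red_pin in the frame of press between -0.014 and 0.014 m and z of red_pin in the frame of press below 0.017 m and angle between red_pin's own z axis and vertical below 0.15 rad and linear speed of red_pin below 0.02 m/s); the robot touches nothing.
It also fails if it takes over 61 s, if anything falls off the work surface, if the arm or the gripper's body presses on something with over 40 N, if the wrist force passes 120 N, or if a joint passes its speed limit or range.

## Robot

A 6-joint arm with a two-finger parallel gripper is mounted at the origin on the work surface. World frame = base frame: x ahead of the robot, y to its left, z up, the work surface at z = 0. Lengths are in m, angles in rad, forces in N, time in s.
With the tool pointing down it reaches from about 0.425 to 0.925 m from the base axis. Payload 12.5 kg.
Tool frame: the origin (TCP) lies midway between the tips of the shut fingers; the grasp point (between the pads) lies 19 mm behind it; x points along the fingers, z is the direction in which the jaws open and shut, and the axes are right-handed (so a half turn about x gives the same grasp; the last joint's range is limited). The gripper opens to 85 mm and grips with 20 to 120 N. Pads are 22 mm wide; open, the fingers measure 114 mm over their backs; the gripper's body (76 mm by 85 mm) begins 54 mm behind the grasp point. The pads swing forward as they close: fully open they stand 13 mm farther back than shut.
Start: joints at [-1.452, 0.491, 1.559, -0, 1.092, -0.106], TCP at [0.139, -0.609, 0.231] pointing down, gripper open.
Joint ranges: [-3.1, 3.1], [-0.84, 2.19], [0.05, 2.79], [-1.13, 4.28], [0.06, 2.93], [-2.69, 2.69]. Speed limits (rad/s): [2.22, 2.22, 2.79, 3.14, 3.14, 3.14].

## Interface

Orientations are given as a unit quaternion [x, y, z, w].
In Python, from cell import get_state, get_image, get_calibration, robot gives the robot as it stands. The module is installed in compiled form; this text tells all that it offers.
- The arm moves only by the tool send_rows, never from a script. Its argument "deltas" is a list of rows, each an object of numbers: "dx", "dy", "dz": the shift along the tool's x, y, z as a fraction of full scale; "spin": the turn about the tool's x as a fraction of full scale. In form: [{"dx": .., "dy": .., "dz": .., "spin": ..}, ...]. A call has 1 to 5 rows; each row is the pose to reach, as a shift and turn from the pose commanded when the call began, along the tool's axes at that moment, turning the shorter way round; what a row does not reach only later rows make up. Full scale, the value 1, is 400 mm for a shift and pi rad for a turn. A row lasts 1/12 s, in which the tool goes at most 41.7 mm and 7.16 degrees, less where a joint would pass 70% of its speed; a pose out of reach is approached as far as the arm can. A call with a number of a shift or a turn outside -1 to 1 is refused whole. A call with a gripper value outside its range is refused whole. "claw" is the closure in counts, from 0 (fully open) to 255 (shut), set as the call begins (left out, the last holds). The fingers move at their own pace and stop on an object; the grip force is fixed at half the most. Time passes only in rows, so rows that repeat a pose let the fingers close. It gives the time, the measured TCP pose, the force and the opening at its end, in the units of the state.
- get_state(): the state, without advancing time (a new reading comes with each control period).
- get_image(name): name is "scene" or "top"; returns the picture (480x640x3 uint8, red, green, blue); there is no depth.
- get_calibration(name): a dict with "K" (3x3 intrinsics, pixels), "pose" (4x4, takes a point from camera to world coordinates). Camera axes: x right, y down, z forward; pixel columns grow to the right and rows downward; lengths in m; the calibration is good to about 2 mm. A picture is of the moment at which its call begins. get_calibration takes no time and is no camera call.
- robot.finish_job(): hands the job in, once; it reports no verdict.
The state is a dict: "time": time; "q": joint angles; "joint_velocities": joint speeds; "tau": joint torques, N m; "eef_pos": TCP position; "eef_rot": TCP orientation; "contact_force": force on the tool from outside, world axes, zero at the start; "torque": the same for the moment, N m; "opening": finger opening in m.
Only numpy, scipy, OpenCV 4.12 (cv2) and the standard library are available. Lean on these libraries where they do the work, as an engineer would, in place of code of your own. Each camera call takes 0.05 s, during which the arm holds its last target. There are 200 camera calls.

## Working session

There is one attempt and no reset: what is moved stays moved. The work goes in short steps, Python scripts to look and compute and a tool call to move; the robot and the scene stay as the last step left them, time stands still between calls to the robot, and variables do not carry over. Pictures are saved under pics/ and viewed, about 8 in all and at most 12, crops included, and the job is handed in when it is done.

Besides the shell and the picture viewer there is one more tool, called after "Call:" by a JSON object that holds its "op" and its "data". send_rows: Moves the arm, as the interface text tells. Shift numbers are shares of 400 mm and turn numbers shares of pi rad, none past 1 either way. Its arguments: {"type":"object","properties":{"deltas":{"type":"array","items":{"type":"object","properties":{"dx":{"type":"number","minimum":-1,"maximum":1},"dy":{"type":"number","minimum":-1,"maximum":1},"dz":{"type":"number","minimum":-1,"maximum":1},"spin":{"type":"number","minimum":-1,"maximum":1}}}},"claw":{"type":"number"}},"required":["deltas"]}

```bash
mkdir -p pics; python3 - <<'E'
from cell import *
import cv2,numpy as np
for n in("scene","top"):
    im=get_image(n);cv2.imwrite(f"pics/{n}0.png",im[:,:,::-1])
    c=get_calibration(n);print(n,np.round(c["K"],1).tolist(),np.round(c["pose"],3).tolist())
s=get_state()
for k,v in s.items():print(k,np.round(v,3))
E
```

```text
scene [[470.7, 0.0, 323.7], [0.0, 470.7, 238.7], [0.0, 0.0, 1.0]] [[-0.049, 0.572, -0.818, 1.15], [0.999, 0.036, -0.034, 0.134], [0.01, -0.819, -0.573, 0.539], [0.0, 0.0, 0.0, 1.0]]
top [[489.8, 0.0, 327.8], [0.0, 489.8, 236.9], [0.0, 0.0, 1.0]] [[-0.045, -0.977, 0.208, 0.361], [-0.999, 0.044, -0.006, 0.087], [-0.004, -0.209, -0.978, 0.775], [0.0, 0.0, 0.0, 1.0]]
time 0.1
q [-1.452  0.491  1.559  0.     1.092 -0.106]
joint_velocities [ 0.002 -0.002 -0.002 -0.002  0.002  0.001]
tau [ 4.0000e-03 -6.1945e+01 -2.6203e+01  0.0000e+00  3.0000e-03 -0.0000e+00]
eef_pos [ 0.139 -0.609  0.231]
eef_rot [ 0.441  0.553 -0.441  0.553]
contact_force [-0.461  0.35  -0.397]
torque [-0.035 -0.021 -0.027]
opening 0.085
```

View pics/scene0.png

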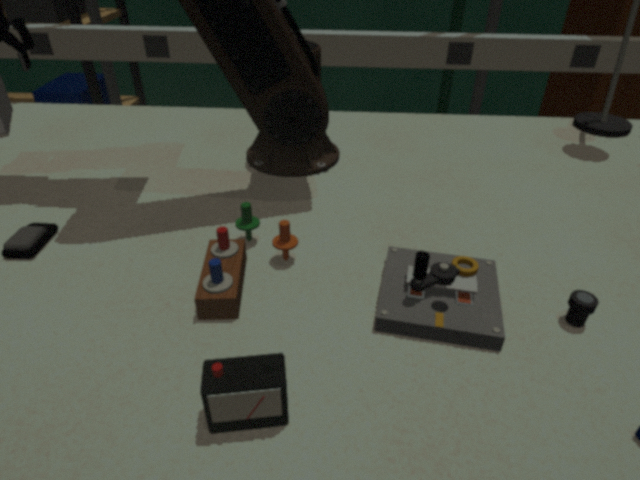

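View pics/top0.png

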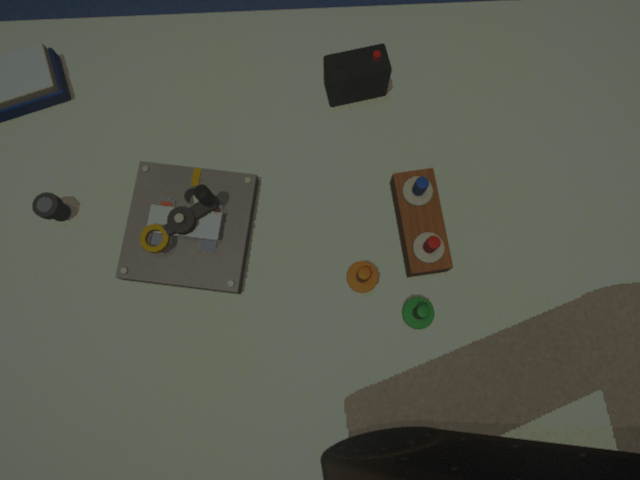

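The scene view shows the red pin at (223,238), the crank grip at (421,265), the eye at (465,265) and the stripe at (440,320). The top view shows the red pin at (431,243), the screw at (182,220), the eye at (155,238), the grip at (204,195) and the stripe at (196,177). Next I'll measure these.

```bash
cat > h.py <<'E'
from cell import *
import cv2,numpy as np
C={n:get_calibration(n) for n in("scene","top")}
def ray(n,p):
    K,T=C[n]["K"],np.array(C[n]["pose"]);d=T[:3,:3]@np.linalg.solve(K,[p[0],p[1],1]);return T[:3,3],d/np.linalg.norm(d)
def plane(n,p,z):
    o,d=ray(n,p);return o+d*(z-o[2])/d[2]
def tri(ps,pt):
    A=np.zeros((3,3));b=np.zeros(3);R=[ray("scene",ps),ray("top",pt)]
    for o,d in R:
        M=np.eye(3)-np.outer(d,d);A+=M;b+=M@o
    X=np.linalg.solve(A,b);return X,max(np.linalg.norm((np.eye(3)-np.outer(d,d))@(X-o)) for o,d in R)
def proj(n,X):
    K,T=C[n]["K"],np.array(C[n]["pose"]);c=K@(T[:3,:3].T@(np.asarray(X)-T[:3,3]));return c[:2]/c[2]
def blobs(m,amin=25):
    n,l,st,ce=cv2.connectedComponentsWithStats(m.astype(np.uint8));return [(st[i].tolist(),ce[i]) for i in range(1,n) if st[i][4]>=amin]
def masks(im):
    h,s,v=cv2.split(cv2.cvtColor(im,cv2.COLOR_RGB2HSV))
    return dict(red=((h<6)|(h>172))&(s>170)&(v>60),yellow=(h>17)&(h<30)&(s>150)&(v>60),blue=(h>105)&(h<125)&(s>120)&(v>50),dark=(v<45))
E
python3 - <<'E'
from h import *
roi={"scene":(380,235,515,350),"top":(105,150,270,300)}
for n in roi:
    im=cv2.imread(f"pics/{n}0.png")[:,:,::-1].copy();m=masks(im)
    for k in m:
        for st,ce in blobs(m[k]):
            if st[4]<3000: print(n,k,st,ce.round(1))
    a,b,c,d=roi[n];cv2.imwrite(f"pics/crop_{n}.png",cv2.convertScaleAbs(cv2.resize(im[b:d,a:c,::-1],None,fx=4,fy=4,interpolation=cv2.INTER_CUBIC),alpha=1.7))
E
```

```text
scene red [218, 228, 8, 6, 36] [221.6 230.4]
scene red [212, 362, 11, 10, 78] [216.5 366.8]
scene yellow [452, 257, 26, 16, 200] [465.6 264.4]
scene yellow [436, 313, 7, 14, 94] [439.  319.5]
scene blue [210, 259, 10, 7, 61] [214.4 262.1]
scene dark [143, 35, 27, 23, 531] [155.9  45.9]
scene dark [446, 42, 28, 23, 574] [459.4  53. ]
scene dark [570, 44, 31, 24, 590] [584.7  55.9]
scene dark [0, 96, 7, 13, 32] [  3.2 102.1]
scene dark [242, 207, 10, 17, 142] [246.2 215.1]
scene dark [3, 224, 54, 35, 791] [ 31.5 243.5]
scene dark [247, 230, 4, 11, 35] [248.3 234.9]
scene dark [196, 250, 50, 69, 862] [221.3 303.6]
scene dark [409, 252, 52, 45, 1251] [431.3 276.6]
scene dark [209, 264, 14, 20, 179] [216.  273.7]
scene dark [565, 292, 32, 36, 609] [578.5 311. ]
scene dark [404, 298, 14, 8, 52] [409.9 301.1]
scene dark [432, 301, 16, 10, 117] [439.4 306. ]
scene dark [375, 318, 128, 33, 1619] [438.8 334. ]
scene dark [636, 428, 4, 12, 36] [637.8 433.9]
top red [373, 51, 8, 7, 40] [376.4  53.8]
top red [428, 236, 12, 12, 115] [433.5 241.9]
top yellow [191, 168, 10, 18, 118] [195.7 176.8]
top yellow [140, 225, 29, 28, 383] [153.5 238.4]
top yellow [347, 268, 29, 23, 236] [357.3 282.1]
top yellow [359, 272, 9, 7, 37] [362.5 275.1]
top blue [0, 90, 63, 23, 162] [ 31.4 100.9]
top blue [416, 177, 12, 12, 104] [421.8 182.6]
top dark [0, 50, 71, 72, 839] [41.1 97.5]
top dark [238, 179, 20, 114, 255] [248.  236.1]
top dark [391, 178, 20, 99, 287] [400.3 228.3]
top dark [413, 183, 13, 12, 66] [417.2 190. ]
top dark [169, 185, 51, 51, 640] [200.  203.8]
top dark [41, 196, 30, 25, 316] [ 59.3 211.4]
top dark [178, 214, 9, 11, 32] [183.1 220.4]
top dark [413, 307, 7, 12, 29] [415.2 312.8]
```

View pics/crop_top.png

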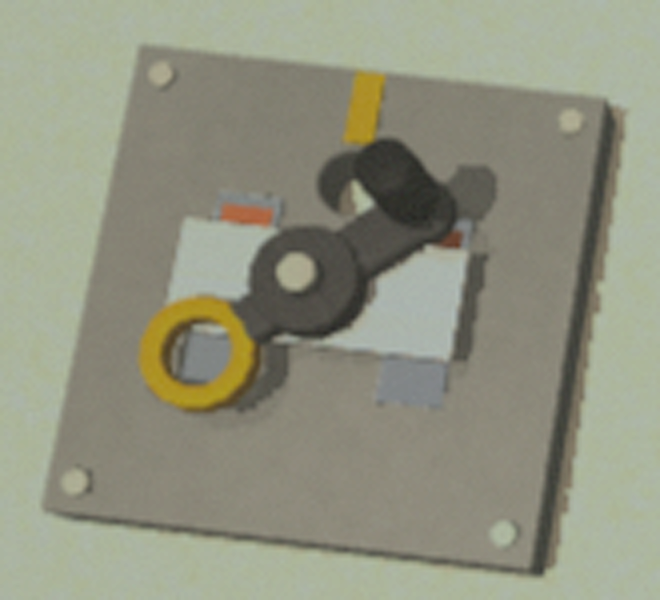

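View pics/crop_scene.png

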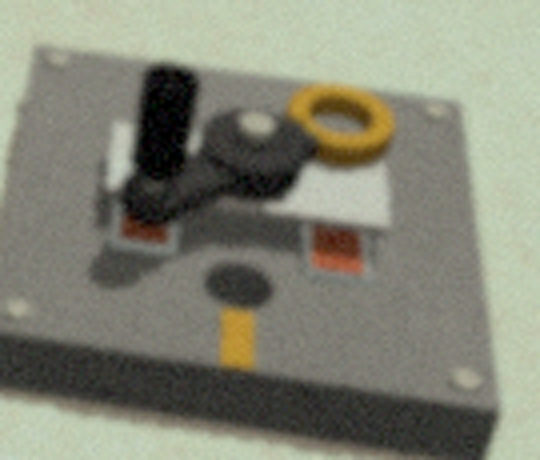

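The top crop shows the corner screws, the screw tip at crop (296,271), the ring at (198,352) and the grip from about (382,163) at its top to (412,200). The scene crop shows the grip from (171,78) to (160,170), the screw tip at (257,124) and the base hole at (239,285).

```bash
python3 - <<'E'
from h import *
f=lambda n,c:(np.array(c)+.5)/4-.5+np.array({"scene":(380,235),"top":(105,150)}[n])
T=[(161,75),(570,121),(503,533),(76,482)]; S=[(467,379),(16,308),(59,58),(436,108)]
# order: top TL(=+x,+y), TR(+x,-y), BR, BL ; scene: near-right=+x+y, near-left=+x-y, far-left, far-right
P=[tri(f("scene",s),f("top",t)) for s,t in zip(S,T)]
for p in P:print("corner",p[0].round(4),round(p[1],4))
Q=np.array([plane("top",f("top",t),.031) for t in T]);c=Q.mean(0)
ux=(Q[0]+Q[1]-Q[2]-Q[3])[:2];print("ctr top",c.round(4),"tri",np.mean([p[0] for p in P],0).round(4),"yaw",np.arctan2(ux[1],ux[0]))
Qs=np.array([plane("scene",f("scene",t),.031) for t in S]);print("ctr scene",Qs.mean(0).round(4))
print("screw",tri(f("scene",(257,124)),f("top",(296,271))))
print("hole top",plane("scene",f("scene",(239,285)),.03))
eye=tri(f("scene",(342,125)),f("top",(198,352)));print("eye",eye)
print("griptop",tri(f("scene",(170,80)),f("top",(382,163))))
print("gripmid",tri(f("scene",(165,120)),f("top",(399,184))))
# red pin: handle full masks (looser)
for n,r in(("scene",(210,220,235,255)),("top",(415,228,450,262))):
    im=cv2.imread(f"pics/{n}0.png")[:,:,::-1].copy();h,s,v=cv2.split(cv2.cvtColor(im,cv2.COLOR_RGB2HSV))
    m=((h<7)|(h>170))&(s>140)&(v>25);w=np.zeros_like(m);w[r[1]:r[3],r[0]:r[2]]=1
    for b in blobs(m&w,20):print(n,b)
    m=(s<75)&(v>70)&w
    a,b,c_,d=r;cv2.imwrite(f"pics/pin_{n}.png",cv2.convertScaleAbs(cv2.resize(im[b:d,a:c_,::-1],None,fx=8,fy=8,interpolation=cv2.INTER_CUBIC),alpha=1.7))
a=cv2.imread("pics/pin_scene.png");b=cv2.imread("pics/pin_top.png")
o=np.zeros((max(a.shape[0],b.shape[0]),a.shape[1]+b.shape[1],3),np.uint8);o[:a.shape[0],:a.shape[1]]=a;o[:b.shape[0],a.shape[1]:]=b;cv2.imwrite("pics/pins.png",o)
from scipy.spatial.transform import Rotation as R
print(R.from_quat(get_state()["eef_rot"]).as_matrix().round(3))
E
```

```text
corner [0.6442 0.37   0.0324] 0.0002
corner [0.6172 0.2058 0.0331] 0.001
corner [0.454  0.2334 0.0342] 0.0003
corner [0.4809 0.3965 0.034 ] 0.0001
ctr top [0.5497 0.3025 0.031 ] tri [0.5491 0.3014 0.0334] yaw -0.16468492425647138
ctr scene [0.5462 0.3018 0.031 ]
screw (array([0.54941675, 0.30146021, 0.07443993]), np.float64(0.0003214553284501877))
hole top [0.59582072 0.2936411  0.03      ]
eye (array([0.52454744, 0.34322788, 0.05636101]), np.float64(0.0002887564182981194))
griptop (array([0.57638618, 0.2589722 , 0.11479173]), np.float64(0.0008999863901412167))
gripmid (array([0.57493258, 0.25899937, 0.09434855]), np.float64(1.7255733973983086e-05))
scene ([217, 227, 11, 22, 167], array([222.55688623, 237.21556886]))
top ([424, 236, 16, 16, 164], array([432.39634146, 243.25609756]))
[[-0.     0.975  0.223]
 [ 0.001  0.223 -0.975]
 [-1.     0.    -0.001]]
```

View pics/pins.png

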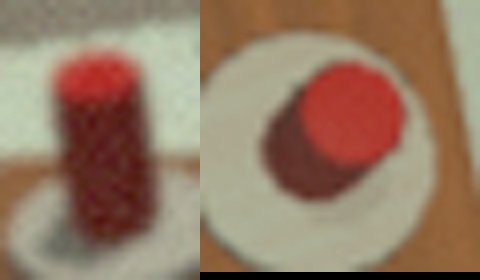

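Call:
{"op": "send_rows", "data": {"deltas": [{"dy":0.08,"dz":-0.043},{"dy":0.16,"dz":-0.086},{"dy":0.24,"dz":-0.129},{"dy":0.32,"dz":-0.172},{"dy":0.4,"dz":-0.215}], "claw": 90}}

```text
invalid input
```

```bash
python3 - <<'E'
from h import *
g=lambda x,y:(np.array([x,y])+.5)/8-.5
print("handle top",tri(g(97,75)+[210,220],g(153,113)+[415,228]))
print("handle bot",tri(g(112,212)+[210,220],g(114,150)+[415,228]))
print("handle mid",tri((222.5,237.2),(432.4,243.2)))
s=get_state();print({k:np.round(v,3) for k,v in s.items()})
E
```

```text
handle top (array([ 0.4927461 , -0.06771914,  0.09117764]), np.float64(0.0005968439577568646))
handle bot (array([ 0.49301596, -0.06819876,  0.05528558]), np.float64(0.0008826567887813563))
handle mid (array([ 0.49364587, -0.06867694,  0.07473951]), np.float64(7.042920319803086e-05))
{'time': np.float64(0.1), 'q': array([-1.452,  0.491,  1.559,  0.   ,  1.092, -0.106]), 'joint_velocities': array([ 0.002, -0.002, -0.002, -0.002,  0.002,  0.001]), 'tau': array([ 4.0000e-03, -6.1945e+01, -2.6203e+01,  0.0000e+00,  3.0000e-03,
       -0.0000e+00]), 'eef_pos': array([ 0.139, -0.609,  0.231]), 'eef_rot': array([ 0.441,  0.553, -0.441,  0.553]), 'contact_force': array([-0.461,  0.35 , -0.397]), 'torque': array([-0.035, -0.021, -0.027]), 'opening': np.float64(0.085)}
```

Call:
{"op": "send_rows", "data": {"deltas": [{"dx":0,"dy":0.08,"dz":-0.043,"spin":0},{"dx":0,"dy":0.16,"dz":-0.086,"spin":0},{"dx":0,"dy":0.24,"dz":-0.129,"spin":0},{"dx":0,"dy":0.32,"dz":-0.172,"spin":0},{"dx":0,"dy":0.4,"dz":-0.215,"spin":0}], "claw": 90}}

```text
time: 0.52
eef_pos: [0.277, -0.4884, 0.2311]
eef_rot: [0.441, 0.553, -0.441, 0.553]
contact_force: [0.2, -0.1, -0.3]
opening: 0.0551
```

Call:
{"op": "send_rows", "data": {"deltas": [{"dx":0,"dy":0.08,"dz":-0.043,"spin":0},{"dx":0,"dy":0.16,"dz":-0.086,"spin":0},{"dx":0,"dy":0.24,"dz":-0.129,"spin":0},{"dx":0,"dy":0.32,"dz":-0.172,"spin":0},{"dx":0,"dy":0.4,"dz":-0.215,"spin":0}]}}

```text
time: 0.93
eef_pos: [0.414, -0.3688, 0.2312]
eef_rot: [0.441, 0.553, -0.441, 0.553]
contact_force: [0.4, -0.6, 0.2]
opening: 0.0552
```

Call:
{"op": "send_rows", "data": {"deltas": [{"dx":0,"dy":0.08,"dz":-0.043,"spin":0.025},{"dx":0,"dy":0.16,"dz":-0.086,"spin":0.05},{"dx":0,"dy":0.24,"dz":-0.129,"spin":0.075},{"dx":0,"dy":0.32,"dz":-0.172,"spin":0.1},{"dx":0,"dy":0.4,"dz":-0.215,"spin":0.124}]}}

```text
time: 1.35
eef_pos: [0.5508, -0.2492, 0.2311]
eef_rot: [-0.54, -0.456, 0.54, -0.456]
contact_force: [0.1, -1.2, -0.4]
opening: 0.0551
```

```bash
cat >> h.py <<'E'
from scipy.spatial.transform import Rotation
def st():
    s=get_state();M=Rotation.from_quat(s["eef_rot"]).as_matrix()
    print("t",round(s["time"],2),"q",s["q"].round(3),"p",s["eef_pos"].round(4),"y",M[:,1].round(3),"z",M[:,2].round(3),"F",np.round(s["contact_force"],1),"open",round(float(s["opening"]),4));return s,M
def to(X):
    s,M=st();print("d",(M.T@(np.array(X)-s["eef_pos"])/.4).round(4))
E
python3 -c "
from h import *
to([.5752,.2587,.2])"
```

```text
t 1.35 q [-0.534  0.462  1.611 -0.     1.069  1.205] p [ 0.5508 -0.2492  0.2311] y [ 0.986 -0.168 -0.   ] z [-0.168 -0.986 -0.   ] F [ 0.1 -1.2 -0.4] open 0.0551
d [ 0.0779 -0.1529 -1.262 ]
```

Call:
{"op": "send_rows", "data": {"deltas": [{"dx":0,"dy":-0.01,"dz":-0.084,"spin":0},{"dx":0,"dy":-0.02,"dz":-0.168,"spin":0},{"dx":0,"dy":-0.03,"dz":-0.252,"spin":0},{"dx":0,"dy":-0.04,"dz":-0.336,"spin":0},{"dx":0,"dy":-0.051,"dz":-0.42,"spin":0}]}}

```text
time: 1.77
eef_pos: [0.557, -0.0801, 0.231]
eef_rot: [-0.539, -0.457, 0.54, -0.457]
contact_force: [1.0, 0.5, -0.9]
opening: 0.0554
```

Call:
{"op": "send_rows", "data": {"deltas": [{"dx":0,"dy":-0.01,"dz":-0.084,"spin":0},{"dx":0,"dy":-0.02,"dz":-0.168,"spin":0},{"dx":0,"dy":-0.03,"dz":-0.252,"spin":0},{"dx":0,"dy":-0.04,"dz":-0.336,"spin":0},{"dx":0,"dy":-0.051,"dz":-0.42,"spin":0}]}}

```text
time: 2.18
eef_pos: [0.5643, 0.089, 0.2311]
eef_rot: [-0.539, -0.457, 0.54, -0.457]
contact_force: [0.8, -0.1, -0.4]
opening: 0.0552
```

Call:
{"op": "send_rows", "data": {"deltas": [{"dx":0,"dy":-0.01,"dz":-0.084,"spin":0},{"dx":0,"dy":-0.02,"dz":-0.168,"spin":0},{"dx":0,"dy":-0.03,"dz":-0.252,"spin":0},{"dx":0,"dy":-0.04,"dz":-0.336,"spin":0},{"dx":0.05,"dy":-0.051,"dz":-0.42,"spin":0}]}}

```text
time: 2.6
eef_pos: [0.5731, 0.2586, 0.214]
eef_rot: [0.541, 0.456, -0.538, 0.458]
contact_force: [0.7, -0.6, -0.2]
opening: 0.0552
```

```bash
python3 -c "
from h import *
to([.5752,.2587,.080])"
```

```text
t 2.6 q [ 0.319  0.511  1.573 -0.     1.052  2.054] p [0.5731 0.2586 0.214 ] y [ 0.986 -0.164  0.005] z [-0.164 -0.986 -0.002] F [ 0.7 -0.6 -0.2] open 0.0552
d [ 3.35e-01  3.60e-03 -3.00e-04]
```

Call:
{"op": "send_rows", "data": {"deltas": [{"dx":0.08,"dy":0.0036,"dz":0,"spin":0},{"dx":0.16,"dy":0.0036,"dz":0,"spin":0},{"dx":0.24,"dy":0.0036,"dz":0,"spin":0},{"dx":0.3,"dy":0.0036,"dz":0,"spin":0},{"dx":0.335,"dy":0.0036,"dz":0,"spin":0}]}}

```text
time: 3.02
eef_pos: [0.5721, 0.2559, 0.0739]
eef_rot: [-0.538, -0.458, 0.541, -0.457]
contact_force: [-0.7, -0.3, -0.0]
opening: 0.0554
```

Call:
{"op": "send_rows", "data": {"deltas": [{"dx":0,"dy":0,"dz":0,"spin":0}]}}

```text
time: 3.1
eef_pos: [0.5719, 0.2557, 0.0737]
eef_rot: [-0.537, -0.458, 0.541, -0.456]
contact_force: [-0.7, -1.3, -0.4]
opening: 0.0552
```

Call:
{"op": "send_rows", "data": {"deltas": [{"dx":0,"dy":0,"dz":0,"spin":0},{"dx":0,"dy":0,"dz":0,"spin":0},{"dx":0,"dy":0,"dz":0,"spin":0},{"dx":0,"dy":0,"dz":0,"spin":0},{"dx":0,"dy":0,"dz":0,"spin":0}], "claw": 255}}

```text
time: 3.52
eef_pos: [0.574, 0.2566, 0.0787]
eef_rot: [0.54, 0.457, -0.539, 0.457]
contact_force: [-0.9, 1.9, 6.3]
opening: 0.0204
```

```bash
python3 -c "
from h import *
st()
cv2.imwrite('pics/a.png',cv2.convertScaleAbs(cv2.resize(get_image('scene')[180:360,340:540,::-1],None,fx=4,fy=4),alpha=1.6)[:600])"
```

```text
t 3.52 q [0.315 0.672 1.687 0.    0.78  2.051] p [0.574  0.2566 0.0787] y [ 0.986 -0.164  0.002] z [-0.164 -0.986 -0.001] F [-0.9  1.9  6.3] open 0.0204
```

View pics/a.png

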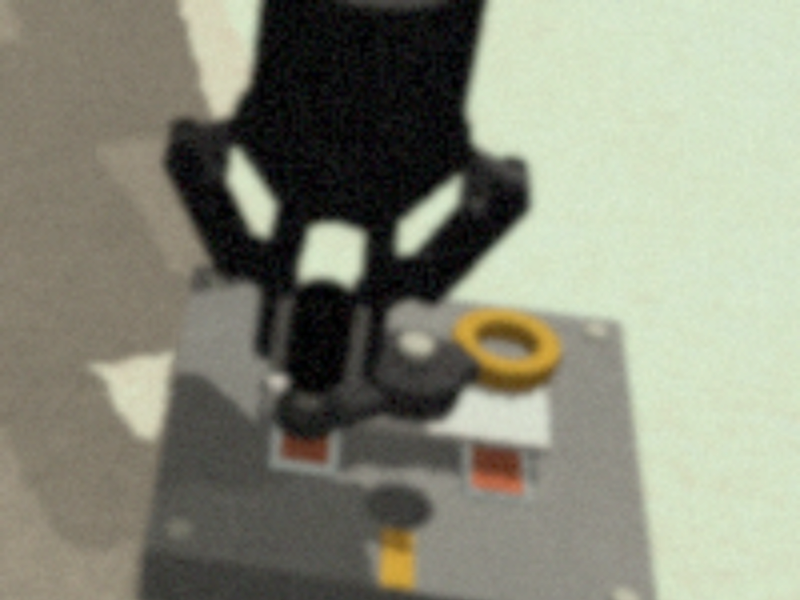

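The grip is between the pads (opening 20.4 mm), and the eye is at crop (507,347). Next I'll work out the clockwise circle.

```bash
python3 - <<'E'
from h import *
ph=-1.028;Y=np.array([.986,-.166]);Z=np.array([-.166,-.986]);n=25;t=np.arange(n+1)*8.556/n
P=.05*np.c_[np.cos(ph-t),np.sin(ph-t)]
for k in range(0,n,5):
    for i in range(k+1,k+6):
        d=P[i]-P[k];print(k,*(np.array([.00127*(t[i]-t[k]),d@Y,d@Z])/.4).round(4))
E
```

```text
0 0.0011 -0.0365 0.0218
0 0.0022 -0.0783 0.0301
0 0.0033 -0.1204 0.0239
0 0.0043 -0.158 0.004
0 0.0054 -0.1867 -0.0275
5 0.0011 -0.0165 -0.0392
5 0.0022 -0.0189 -0.0817
5 0.0033 -0.0068 -0.1226
5 0.0043 0.0182 -0.157
5 0.0054 0.0533 -0.181
10 0.0011 0.0412 -0.0108
10 0.0022 0.0836 -0.0073
10 0.0033 0.1223 0.0104
10 0.0043 0.1529 0.04
10 0.0054 0.1718 0.0781
15 0.0011 0.005 0.0423
15 0.0022 -0.0045 0.0838
15 0.0033 -0.0274 0.1197
15 0.0043 -0.061 0.1458
15 0.0054 -0.1014 0.1592
20 0.0011 -0.0426 -0.001
20 0.0022 -0.0823 -0.0162
20 0.0033 -0.1147 -0.0439
20 0.0043 -0.1358 -0.0808
20 0.0054 -0.1434 -0.1227
```

Call:
{"op": "send_rows", "data": {"deltas": [{"dx":0.0011,"dy":-0.0365,"dz":0.0218,"spin":0},{"dx":0.0022,"dy":-0.0783,"dz":0.0301,"spin":0},{"dx":0.0033,"dy":-0.1204,"dz":0.0239,"spin":0},{"dx":0.0043,"dy":-0.158,"dz":0.004,"spin":0},{"dx":0.0054,"dy":-0.1867,"dz":-0.0275,"spin":0}]}}

```text
time: 3.98
eef_pos: [0.5044, 0.2806, 0.0767]
eef_rot: [0.543, 0.456, -0.536, 0.458]
contact_force: [22.1, 6.3, -5.1]
opening: 0.0203
```

```bash
python3 - <<'E'
from h import *
s,M=st();d=s["eef_pos"][:2]-[.5494,.3015];print("r",np.hypot(*d),"ang",np.arctan2(d[1],d[0]),"want",-1.028-1.711)
E
```

```text
t 3.98 q [ 0.393  0.619  1.827 -0.     0.687  2.13 ] p [0.5044 0.2806 0.0767] y [ 0.986 -0.165  0.008] z [-0.165 -0.986 -0.005] F [22.1  6.3 -5.1] open 0.0203
r 0.04966380081344235 ang -2.7069011261664744 want -2.739
```

Call:
{"op": "send_rows", "data": {"deltas": [{"dx":0,"dy":0,"dz":0,"spin":0},{"dx":0,"dy":0,"dz":0,"spin":0}]}}

```text
time: 4.15
eef_pos: [0.5044, 0.2813, 0.0766]
eef_rot: [0.542, 0.457, -0.536, 0.458]
contact_force: [10.9, 7.5, -0.2]
opening: 0.0206
```

Call:
{"op": "send_rows", "data": {"deltas": [{"dx":0.0011,"dy":-0.0165,"dz":-0.0392,"spin":0},{"dx":0.0022,"dy":-0.0189,"dz":-0.0817,"spin":0},{"dx":0.0033,"dy":-0.0068,"dz":-0.1226,"spin":0},{"dx":0.0043,"dy":0.0182,"dz":-0.157,"spin":0},{"dx":0.0054,"dy":0.0533,"dz":-0.181,"spin":0}]}}

```text
time: 4.57
eef_pos: [0.5347, 0.3485, 0.0745]
eef_rot: [0.54, 0.457, -0.539, 0.457]
contact_force: [-3.7, -1.0, 7.9]
opening: 0.0206
```

Call:
{"op": "send_rows", "data": {"deltas": [{"dx":0,"dy":0,"dz":0,"spin":0},{"dx":0,"dy":0,"dz":0,"spin":0}]}}

```text
time: 4.73
eef_pos: [0.5363, 0.3487, 0.0745]
eef_rot: [0.541, 0.457, -0.538, 0.457]
contact_force: [0.7, 7.6, 7.3]
opening: 0.0206
```

```bash
python3 - <<'E'
from h import *
s,M=st();d=s["eef_pos"][:2]-[.5494,.3015];print("r",np.hypot(*d),"ang",np.arctan2(d[1],d[0]),"want",-1.028-1.711*2+2*np.pi)
E
```

```text
t 4.73 q [4.730e-01 6.890e-01 1.662e+00 1.000e-03 7.850e-01 2.208e+00] p [0.5363 0.3487 0.0745] y [ 0.986 -0.164  0.004] z [-0.164 -0.986 -0.004] F [0.7 7.6 7.3] open 0.0206
r 0.04903942178493589 ang 1.842150347030695 want 1.833185307179586
```

Tracking well. I'll run the last three arcs, with a hold after each one.

Call:
{"op": "send_rows", "data": {"deltas": [{"dx":0.0011,"dy":0.0412,"dz":-0.0108,"spin":0},{"dx":0.0022,"dy":0.0836,"dz":-0.0073,"spin":0},{"dx":0.0033,"dy":0.1223,"dz":0.0104,"spin":0},{"dx":0.0043,"dy":0.1529,"dz":0.04,"spin":0},{"dx":0.0054,"dy":0.1718,"dz":0.0781,"spin":0}]}}

```text
time: 5.15
eef_pos: [0.6005, 0.3064, 0.0725]
eef_rot: [0.542, 0.457, -0.537, 0.458]
contact_force: [2.5, 4.1, 2.8]
opening: 0.0204
```

Call:
{"op": "send_rows", "data": {"deltas": [{"dx":0,"dy":0,"dz":0,"spin":0},{"dx":0,"dy":0,"dz":0,"spin":0}]}}

```text
time: 5.32
eef_pos: [0.6003, 0.3042, 0.0725]
eef_rot: [0.542, 0.456, -0.538, 0.458]
contact_force: [10.3, -1.1, 2.4]
opening: 0.0209
```

Call:
{"op": "send_rows", "data": {"deltas": [{"dx":0.0011,"dy":0.005,"dz":0.0423,"spin":0},{"dx":0.0022,"dy":-0.0045,"dz":0.0838,"spin":0},{"dx":0.0033,"dy":-0.0274,"dz":0.1197,"spin":0},{"dx":0.0043,"dy":-0.061,"dz":0.1458,"spin":0},{"dx":0.0054,"dy":-0.1014,"dz":0.1592,"spin":0}]}}

```text
time: 5.73
eef_pos: [0.5477, 0.2501, 0.07]
eef_rot: [0.542, 0.457, -0.538, 0.457]
contact_force: [5.2, 30.3, -2.4]
opening: 0.0206
```

Call:
{"op": "send_rows", "data": {"deltas": [{"dx":0,"dy":0,"dz":0,"spin":0},{"dx":0,"dy":0,"dz":0,"spin":0}]}}

```text
time: 5.9
eef_pos: [0.5467, 0.2507, 0.0699]
eef_rot: [0.541, 0.457, -0.538, 0.457]
contact_force: [-2.3, 14.2, 3.7]
opening: 0.0202
```

Call:
{"op": "send_rows", "data": {"deltas": [{"dx":0.0011,"dy":-0.0426,"dz":-0.001,"spin":0},{"dx":0.0022,"dy":-0.0823,"dz":-0.0162,"spin":0},{"dx":0.0033,"dy":-0.1147,"dz":-0.0439,"spin":0},{"dx":0.0043,"dy":-0.1358,"dz":-0.0808,"spin":0},{"dx":0.0054,"dy":-0.1434,"dz":-0.1227,"spin":0}]}}

```text
time: 6.32
eef_pos: [0.5005, 0.3076, 0.0679]
eef_rot: [0.542, 0.456, -0.537, 0.458]
contact_force: [17.8, -6.5, -1.0]
opening: 0.0203
```

Call:
{"op": "send_rows", "data": {"deltas": [{"dx":0,"dy":0,"dz":0,"spin":0},{"dx":0,"dy":0,"dz":0,"spin":0},{"dx":0,"dy":0,"dz":0,"spin":0}]}}

```text
time: 6.57
eef_pos: [0.5009, 0.3077, 0.0679]
eef_rot: [0.542, 0.456, -0.537, 0.458]
contact_force: [9.1, 1.0, 2.8]
opening: 0.0205
```

```bash
python3 - <<'E'
from h import *
s,M=st();d=s["eef_pos"][:2]-[.5494,.3015];print("r",np.hypot(*d),"ang",np.arctan2(d[1],d[0]),"want",-.165+np.pi)
for n in("scene","top"):
    im=get_image(n);cv2.imwrite(f"pics/{n}1.png",im[:,:,::-1])
    for b in blobs(masks(im)["yellow"]):print(n,b)
E
```

```text
t 6.57 q [ 4.390e-01  6.430e-01  1.803e+00 -1.000e-03  6.890e-01  2.175e+00] p [0.5009 0.3077 0.0679] y [ 0.987 -0.163  0.006] z [-0.163 -0.987 -0.003] F [9.1 1.  2.8] open 0.0205
r 0.04893367566710168 ang 3.014383886226396 want 2.976592653589793
scene ([428, 288, 28, 22, 333], array([441.75975976, 298.32132132]))
scene ([436, 313, 7, 14, 89], array([438.95505618, 319.58426966]))
top ([175, 168, 28, 37, 457], array([189.82932166, 188.15973742]))
```

```bash
python3 - <<'E'
from h import *
c,s=np.cos(-.165),np.sin(-.165)
for z in(.044,.047,.05):
    d=(plane("scene",(441.8,298.3),z)-[.5494,.3015,0])[:2];print(z,(d@[c,s]).round(4),(d@[-s,c]).round(4))
a=cv2.imread("pics/scene1.png")[230:350,380:515];b=cv2.imread("pics/top1.png")[155:275,125:260]
cv2.imwrite("pics/b.png",cv2.convertScaleAbs(cv2.resize(np.hstack([a,b]),None,fx=2.9,fy=2.9,interpolation=cv2.INTER_CUBIC),alpha=1.7))
E
```

```text
0.044 0.0445 0.0015
0.047 0.048 0.0011
0.05 0.0515 0.0006
```

View pics/b.png

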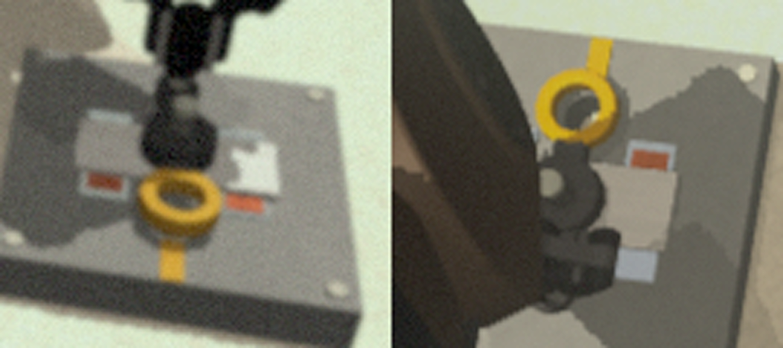

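The eye stands over the hole by the stripe. In the press frame it is at about (48, 1) mm, so nut ≈ -0.03. I'll release and lift.

Call:
{"op": "send_rows", "data": {"deltas": [{"dx":0,"dy":0,"dz":0,"spin":0},{"dx":0,"dy":0,"dz":0,"spin":0},{"dx":0,"dy":0,"dz":0,"spin":0},{"dx":0,"dy":0,"dz":0,"spin":0}], "claw": 90}}

```text
time: 7.0
eef_pos: [0.4979, 0.3066, 0.0664]
eef_rot: [-0.539, -0.457, 0.54, -0.457]
contact_force: [0.2, 0.2, -0.6]
opening: 0.0555
```

Call:
{"op": "send_rows", "data": {"deltas": [{"dx":-0.03,"dy":0,"dz":0,"spin":0},{"dx":-0.1,"dy":0,"dz":0,"spin":0},{"dx":-0.18,"dy":0,"dz":0,"spin":0},{"dx":-0.26,"dy":0,"dz":0,"spin":0},{"dx":-0.32,"dy":0,"dz":0,"spin":0}]}}

```text
time: 7.42
eef_pos: [0.4983, 0.3069, 0.1979]
eef_rot: [0.54, 0.457, -0.539, 0.457]
contact_force: [-0.7, -0.2, 0.7]
opening: 0.0551
```

Call:
{"op": "send_rows", "data": {"deltas": [{"dx":0,"dy":0,"dz":0,"spin":0},{"dx":0,"dy":0,"dz":0,"spin":0}]}}

```text
time: 7.58
eef_pos: [0.4984, 0.3069, 0.1964]
eef_rot: [0.54, 0.457, -0.538, 0.457]
contact_force: [-0.7, 0.3, -0.3]
opening: 0.0556
```

```bash
python3 -c "
from h import *
to([.493,-.0682,.15])"
```

```text
t 7.58 q [ 0.439  0.471  1.701 -0.     0.967  2.175] p [0.4984 0.3069 0.1964] y [ 0.986 -0.164  0.002] z [-0.164 -0.986 -0.002] F [-0.7  0.3 -0.3] open 0.0556
d [0.1148 0.1402 0.9275]
```

Call:
{"op": "send_rows", "data": {"deltas": [{"dx":0,"dy":0.014,"dz":0.093,"spin":0},{"dx":0,"dy":0.028,"dz":0.186,"spin":0},{"dx":0,"dy":0.042,"dz":0.279,"spin":0},{"dx":0,"dy":0.056,"dz":0.372,"spin":0},{"dx":0,"dy":0.07,"dz":0.464,"spin":0}]}}

```text
time: 8.0
eef_pos: [0.4943, 0.1175, 0.1936]
eef_rot: [-0.539, -0.458, 0.54, -0.457]
contact_force: [1.3, 0.6, 0.6]
opening: 0.0552
```

Call:
{"op": "send_rows", "data": {"deltas": [{"dx":0,"dy":0.014,"dz":0.093,"spin":0},{"dx":0,"dy":0.028,"dz":0.186,"spin":0},{"dx":0,"dy":0.042,"dz":0.279,"spin":0},{"dx":0.05,"dy":0.056,"dz":0.372,"spin":0},{"dx":0.1,"dy":0.07,"dz":0.464,"spin":0}]}}

```text
time: 8.42
eef_pos: [0.492, -0.0689, 0.1547]
eef_rot: [0.54, 0.457, -0.539, 0.457]
contact_force: [1.2, -0.2, -0.4]
opening: 0.0555
```

Call:
{"op": "send_rows", "data": {"deltas": [{"dx":0,"dy":0,"dz":0,"spin":0},{"dx":0,"dy":0,"dz":0,"spin":0},{"dx":0,"dy":0,"dz":0,"spin":0}]}}

```text
time: 8.67
eef_pos: [0.4922, -0.067, 0.1547]
eef_rot: [-0.539, -0.457, 0.54, -0.456]
contact_force: [-0.5, -0.7, -0.3]
opening: 0.0553
```

```bash
python3 -c "
from h import *
to([.493,-.0682,.058])"
```

```text
t 8.67 q [-0.268  0.414  1.953  0.     0.776  1.468] p [ 0.4922 -0.067   0.1547] y [ 0.986 -0.165 -0.002] z [-0.165 -0.986 -0.   ] F [-0.5 -0.7 -0.3] open 0.0553
d [0.2418 0.0029 0.0026]
```

Call:
{"op": "send_rows", "data": {"deltas": [{"dx":0.07,"dy":0.002,"dz":0.002,"spin":0},{"dx":0.14,"dy":0.002,"dz":0.002,"spin":0},{"dx":0.19,"dy":0.002,"dz":0.002,"spin":0},{"dx":0.22,"dy":0.002,"dz":0.002,"spin":0},{"dx":0.235,"dy":0.002,"dz":0.002,"spin":0}]}}

```text
time: 9.08
eef_pos: [0.4928, -0.0666, 0.06]
eef_rot: [-0.539, -0.458, 0.539, -0.457]
contact_force: [-0.8, -0.3, 0.2]
opening: 0.0555
```

Call:
{"op": "send_rows", "data": {"deltas": [{"dx":0.003,"dy":0,"dz":0,"spin":0},{"dx":0.003,"dy":0,"dz":0,"spin":0},{"dx":0.003,"dy":0,"dz":0,"spin":0}]}}

```text
time: 9.33
eef_pos: [0.4937, -0.0678, 0.0609]
eef_rot: [0.54, 0.457, -0.539, 0.458]
contact_force: [-0.4, 0.1, -0.1]
opening: 0.0554
```

Call:
{"op": "send_rows", "data": {"deltas": [{"dx":0,"dy":0,"dz":0,"spin":0},{"dx":0,"dy":0,"dz":0,"spin":0},{"dx":0,"dy":0,"dz":0,"spin":0},{"dx":0,"dy":0,"dz":0,"spin":0},{"dx":0,"dy":0,"dz":0,"spin":0}], "claw": 255}}

```text
time: 9.75
eef_pos: [0.4934, -0.0682, 0.0607]
eef_rot: [0.54, 0.457, -0.539, 0.457]
contact_force: [-1.5, 1.4, 6.2]
opening: 0.0184
```

```bash
python3 -c "
from h import *
st()"
```

```text
t 9.75 q [-0.27   0.572  2.026  0.     0.542  1.466] p [ 0.4934 -0.0682  0.0607] y [ 0.986 -0.164  0.001] z [-0.164 -0.986  0.   ] F [-1.5  1.4  6.2] open 0.0184
```

Call:
{"op": "send_rows", "data": {"deltas": [{"dx":-0.03,"dy":0,"dz":0,"spin":0},{"dx":-0.08,"dy":0,"dz":0,"spin":0},{"dx":-0.15,"dy":0,"dz":0,"spin":0},{"dx":-0.22,"dy":0,"dz":0,"spin":0},{"dx":-0.28,"dy":0,"dz":0,"spin":0}]}}

```text
time: 10.17
eef_pos: [0.4931, -0.0682, 0.1738]
eef_rot: [0.54, 0.457, -0.539, 0.457]
contact_force: [0.9, -0.1, -1.2]
opening: 0.0183
```

Call:
{"op": "send_rows", "data": {"deltas": [{"dx":0,"dy":0,"dz":0,"spin":0},{"dx":0,"dy":0,"dz":0,"spin":0}]}}

```text
time: 10.33
eef_pos: [0.4935, -0.0683, 0.1731]
eef_rot: [0.54, 0.456, -0.539, 0.458]
contact_force: [0.2, -0.3, -1.1]
opening: 0.0187
```

```bash
python3 - <<'E'
from h import *
to([.5967,.2936,.1657])
im=get_image("scene");cv2.imwrite("pics/c.png",cv2.convertScaleAbs(cv2.resize(im[120:320,140:340,::-1],None,fx=3,fy=3,interpolation=cv2.INTER_CUBIC),alpha=1.7))
E
```

```text
t 10.33 q [-0.27   0.388  1.933 -0.     0.818  1.466] p [ 0.4935 -0.0683  0.1731] y [ 0.986 -0.164  0.003] z [-0.164 -0.986  0.   ] F [ 0.2 -0.3 -1.1] open 0.0187
d [ 0.0184  0.106  -0.9348]
```

View pics/c.png

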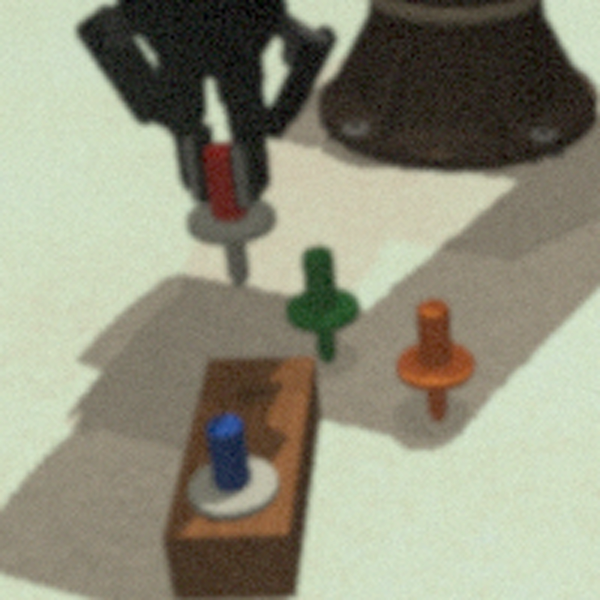

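The red pin is held upright; its tip is at crop (238,283). I'll carry it to the press.

Call:
{"op": "send_rows", "data": {"deltas": [{"dx":0,"dy":0.01,"dz":-0.09,"spin":0},{"dx":0,"dy":0.02,"dz":-0.185,"spin":0},{"dx":0,"dy":0.03,"dz":-0.28,"spin":0},{"dx":0,"dy":0.04,"dz":-0.375,"spin":0},{"dx":0,"dy":0.053,"dz":-0.47,"spin":0}]}}

```text
time: 10.8
eef_pos: [0.5444, 0.1155, 0.1704]
eef_rot: [-0.539, -0.458, 0.54, -0.457]
contact_force: [1.8, 0.0, -1.2]
opening: 0.0185
```

Call:
{"op": "send_rows", "data": {"deltas": [{"dx":0,"dy":0.01,"dz":-0.095,"spin":0},{"dx":0,"dy":0.02,"dz":-0.19,"spin":0},{"dx":0,"dy":0.03,"dz":-0.285,"spin":0},{"dx":0,"dy":0.04,"dz":-0.38,"spin":0},{"dx":0,"dy":0.053,"dz":-0.465,"spin":0}]}}

```text
time: 11.22
eef_pos: [0.5959, 0.296, 0.1699]
eef_rot: [-0.538, -0.458, 0.54, -0.457]
contact_force: [0.6, -0.4, -0.2]
opening: 0.0184
```

Call:
{"op": "send_rows", "data": {"deltas": [{"dx":0,"dy":0,"dz":0,"spin":0},{"dx":0,"dy":0,"dz":0,"spin":0},{"dx":0,"dy":0,"dz":0,"spin":0}]}}

```text
time: 11.47
eef_pos: [0.5957, 0.2933, 0.1702]
eef_rot: [-0.538, -0.458, 0.54, -0.457]
contact_force: [-0.6, -0.5, -1.3]
opening: 0.0186
```

```bash
python3 - <<'E'
from h import *
to([.5967,.2936,.0657])
for n in("scene","top"):
    im=get_image(n);cv2.imwrite(f"pics/{n}2.png",im[:,:,::-1])
    for b in blobs(masks(im)["yellow"]):print(n,b)
im=cv2.imread("pics/scene2.png");cv2.imwrite("pics/d.png",cv2.convertScaleAbs(cv2.resize(im[180:350,380:520],None,fx=3.5,fy=3.5,interpolation=cv2.INTER_CUBIC),alpha=1.7))
E
```

```text
t 11.47 q [ 0.358  0.607  1.518 -0.     1.019  2.094] p [0.5957 0.2933 0.1702] y [ 0.987 -0.164 -0.002] z [-0.164 -0.987  0.002] F [-0.6 -0.5 -1.3] open 0.0186
d [ 0.2612  0.0031 -0.0015]
scene ([429, 288, 27, 23, 331], array([442.35347432, 298.16012085]))
scene ([435, 313, 8, 14, 93], array([438.97849462, 319.68817204]))
top ([175, 168, 28, 38, 488], array([189.97131148, 188.53278689]))
```

View pics/d.png

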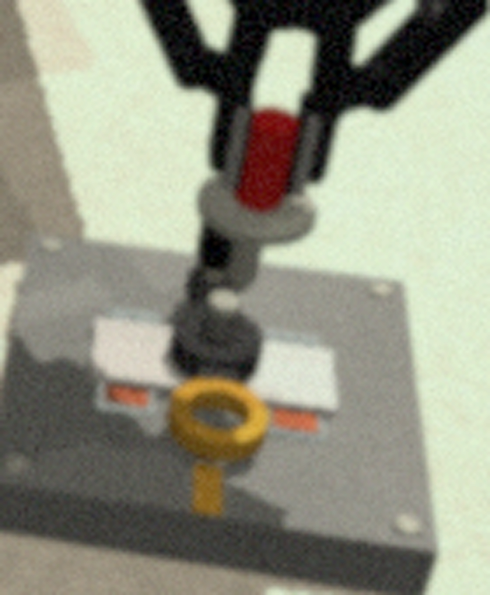

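Eye unmoved, and the pin hangs above it. I'll descend in stages, slowly through the eye.

Call:
{"op": "send_rows", "data": {"deltas": [{"dx":0.05,"dy":0.002,"dz":-0.001,"spin":0},{"dx":0.09,"dy":0.002,"dz":-0.001,"spin":0},{"dx":0.12,"dy":0.002,"dz":-0.001,"spin":0},{"dx":0.14,"dy":0.002,"dz":-0.001,"spin":0},{"dx":0.15,"dy":0.002,"dz":-0.001,"spin":0}]}}

```text
time: 11.98
eef_pos: [0.597, 0.2933, 0.1109]
eef_rot: [-0.539, -0.457, 0.54, -0.457]
contact_force: [-0.6, 0.7, -0.5]
opening: 0.0181
```

Call:
{"op": "send_rows", "data": {"deltas": [{"dx":0.012,"dy":0,"dz":0,"spin":0},{"dx":0.025,"dy":0,"dz":0,"spin":0},{"dx":0.038,"dy":0,"dz":0,"spin":0},{"dx":0.05,"dy":0,"dz":0,"spin":0},{"dx":0.05,"dy":0,"dz":0,"spin":0}]}}

```text
time: 12.4
eef_pos: [0.5969, 0.294, 0.0911]
eef_rot: [-0.539, -0.457, 0.54, -0.457]
contact_force: [0.0, -0.4, -1.1]
opening: 0.0184
```

Call:
{"op": "send_rows", "data": {"deltas": [{"dx":0.015,"dy":0,"dz":0,"spin":0},{"dx":0.03,"dy":0,"dz":0,"spin":0},{"dx":0.042,"dy":0,"dz":0,"spin":0},{"dx":0.05,"dy":0,"dz":0,"spin":0},{"dx":0.05,"dy":0,"dz":0,"spin":0}]}}

```text
time: 12.82
eef_pos: [0.5969, 0.294, 0.071]
eef_rot: [-0.539, -0.457, 0.54, -0.457]
contact_force: [-0.2, 0.6, -1.6]
opening: 0.0182
```

```bash
python3 -c "
from h import *
to([.5967,.2936,.0657])"
```

```text
t 12.82 q [ 0.358  0.725  1.589 -0.     0.829  2.094] p [0.5969 0.294  0.071 ] y [ 0.986 -0.164 -0.001] z [-0.164 -0.986  0.001] F [-0.2  0.6 -1.6] open 0.0182
d [ 0.0133 -0.0004  0.001 ]
```

Call:
{"op": "send_rows", "data": {"deltas": [{"dx":0.004,"dy":0,"dz":0,"spin":0},{"dx":0.008,"dy":0,"dz":0,"spin":0},{"dx":0.011,"dy":0,"dz":0,"spin":0},{"dx":0.011,"dy":0,"dz":0,"spin":0}]}}

```text
time: 13.15
eef_pos: [0.5972, 0.294, 0.0675]
eef_rot: [-0.539, -0.457, 0.54, -0.457]
contact_force: [0.0, -0.6, -1.2]
opening: 0.0183
```

Call:
{"op": "send_rows", "data": {"deltas": [{"dx":0.002,"dy":0,"dz":0,"spin":0},{"dx":0.004,"dy":0,"dz":0,"spin":0},{"dx":0.004,"dy":0,"dz":0,"spin":0}]}}

```text
time: 13.4
eef_pos: [0.5972, 0.2941, 0.0659]
eef_rot: [-0.539, -0.457, 0.539, -0.457]
contact_force: [0.1, 0.5, -1.1]
opening: 0.0188
```

Call:
{"op": "send_rows", "data": {"deltas": [{"dx":0.002,"dy":0,"dz":0,"spin":0},{"dx":0.004,"dy":0,"dz":0,"spin":0},{"dx":0.004,"dy":0,"dz":0,"spin":0}]}}

```text
time: 13.65
eef_pos: [0.5974, 0.2941, 0.0655]
eef_rot: [0.54, 0.457, -0.539, 0.457]
contact_force: [-2.3, -1.7, 7.9]
opening: 0.0183
```

Contact at 8 N and the seated height. I'll release and rise.

Call:
{"op": "send_rows", "data": {"deltas": [{"dx":0,"dy":0,"dz":0,"spin":0},{"dx":0,"dy":0,"dz":0,"spin":0},{"dx":0,"dy":0,"dz":0,"spin":0},{"dx":0,"dy":0,"dz":0,"spin":0},{"dx":0,"dy":0,"dz":0,"spin":0}], "claw": 90}}

```text
time: 14.07
eef_pos: [0.5972, 0.2941, 0.0642]
eef_rot: [-0.539, -0.457, 0.54, -0.457]
contact_force: [0.6, -0.0, -0.0]
opening: 0.055
```

Call:
{"op": "send_rows", "data": {"deltas": [{"dx":-0.02,"dy":0,"dz":0,"spin":0},{"dx":-0.08,"dy":0,"dz":0,"spin":0},{"dx":-0.16,"dy":0,"dz":0,"spin":0},{"dx":-0.25,"dy":0,"dz":0,"spin":0},{"dx":-0.33,"dy":0,"dz":0,"spin":0}]}}

```text
time: 14.48
eef_pos: [0.5972, 0.2941, 0.1988]
eef_rot: [0.54, 0.457, -0.539, 0.457]
contact_force: [0.8, -0.3, 0.5]
opening: 0.0553
```

Call:
{"op": "send_rows", "data": {"deltas": [{"dx":0,"dy":0,"dz":0.09,"spin":0},{"dx":0,"dy":0,"dz":0.18,"spin":0},{"dx":0,"dy":0,"dz":0.27,"spin":0},{"dx":0,"dy":0,"dz":0.36,"spin":0},{"dx":0,"dy":0,"dz":0.45,"spin":0}]}}

```text
time: 14.9
eef_pos: [0.5671, 0.1151, 0.1971]
eef_rot: [0.54, 0.457, -0.539, 0.457]
contact_force: [0.9, -0.3, -0.0]
opening: 0.0553
```

Call:
{"op": "send_rows", "data": {"deltas": [{"dx":0,"dy":0,"dz":0,"spin":0},{"dx":0,"dy":0,"dz":0,"spin":0}]}}

```text
time: 15.07
eef_pos: [0.5677, 0.115, 0.1972]
eef_rot: [0.54, 0.456, -0.54, 0.457]
contact_force: [-0.3, 0.4, 0.7]
opening: 0.0555
```

```bash
python3 - <<'E'
from h import *
st();c={}
for n,r in(("scene",(400,220,500,330)),("top",(120,140,260,300))):
    im=get_image(n);h,s,v=cv2.split(cv2.cvtColor(im,cv2.COLOR_RGB2HSV))
    w=np.zeros(h.shape,bool);w[r[1]:r[3],r[0]:r[2]]=1
    bl=blobs(((h<7)|(h>170))&(s>140)&(v>25)&w,20);print(n,bl);c[n]=max(bl,key=lambda b:b[0][4] if b[0][0] else 0)[1]
    cv2.imwrite(f"pics/f{n}.png",im[r[1]:r[1]+110,r[0]:r[0]+100,::-1])
print(tri(c["scene"],c["top"]))
cv2.imwrite("pics/f.png",cv2.convertScaleAbs(cv2.resize(np.hstack([cv2.imread("pics/fscene.png"),cv2.imread("pics/ftop.png")]),None,fx=4,fy=4,interpolation=cv2.INTER_CUBIC),alpha=1.7))
E
```

```text
t 15.07 q [ 0.086  0.463  1.714 -0.     0.965  1.824] p [0.5677 0.115  0.1972] y [ 0.986 -0.167  0.001] z [-0.167 -0.986 -0.   ] F [-0.3  0.4  0.7] open 0.0555
scene [([438, 270, 15, 26, 308], array([444.47077922, 281.99675325]))]
top []Traceback (most recent call last):
  File "<stdin>", line 6, in <module>
ValueError: max() iterable argument is empty
```

The arm hides the press from the top view, so I'll back off farther.

Call:
{"op": "send_rows", "data": {"deltas": [{"dx":0,"dy":0,"dz":0.09,"spin":0},{"dx":0,"dy":0,"dz":0.18,"spin":0},{"dx":0,"dy":0,"dz":0.27,"spin":0},{"dx":0,"dy":0,"dz":0.36,"spin":0},{"dx":0,"dy":0,"dz":0.45,"spin":0}]}}

```text
time: 15.58
eef_pos: [0.5382, -0.0612, 0.1965]
eef_rot: [0.539, 0.458, -0.539, 0.458]
contact_force: [0.1, -0.4, 0.1]
opening: 0.0553
```

Call:
{"op": "send_rows", "data": {"deltas": [{"dx":0,"dy":0,"dz":0.09,"spin":0},{"dx":0,"dy":0,"dz":0.18,"spin":0},{"dx":0,"dy":0,"dz":0.27,"spin":0},{"dx":0,"dy":0,"dz":0.27,"spin":0},{"dx":0,"dy":0,"dz":0.27,"spin":0}]}}

```text
time: 16.0
eef_pos: [0.5208, -0.1681, 0.1963]
eef_rot: [0.54, 0.457, -0.54, 0.457]
contact_force: [0.3, 0.6, 0.1]
opening: 0.0554
```

```bash
python3 - <<'E'
from h import *
st();c={};I=[]
for n,r in(("scene",(400,220,500,330)),("top",(140,150,240,260))):
    im=get_image(n);h,s,v=cv2.split(cv2.cvtColor(im,cv2.COLOR_RGB2HSV))
    w=np.zeros(h.shape,bool);w[r[1]:r[3],r[0]:r[2]]=1
    bl=blobs(((h<7)|(h>170))&(s>140)&(v>25)&w,20);print(n,bl)
    I.append(im[r[1]:r[3],r[0]:r[2],::-1])
    if bl:c[n]=max(bl,key=lambda b:b[0][4])[1]
cv2.imwrite("pics/f.png",cv2.convertScaleAbs(cv2.resize(np.hstack(I),None,fx=4,fy=4,interpolation=cv2.INTER_CUBIC),alpha=1.7))
if len(c)==2:
    X,e=tri(c["scene"],c["top"]);a=-.165;d=X[:2]-[.5494,.3015];print(X,e,"press",d@[np.cos(a),np.sin(a)],d@[-np.sin(a),np.cos(a)])
E
```

```text
t 16.0 q [-0.433  0.421  1.792  0.     0.929  1.304] p [ 0.5208 -0.1681  0.1963] y [ 0.986 -0.165  0.   ] z [-0.165 -0.986 -0.   ] F [0.3 0.6 0.1] open 0.0554
scene [([438, 270, 15, 26, 311], array([444.46302251, 281.96141479]))]
top [([174, 177, 13, 15, 134], array([180.10447761, 183.02985075]))]
[0.59935314 0.29537235 0.08274527] 0.0025653879965256018 press 0.05028117090075402 0.002160496767180264
```

View pics/f.png

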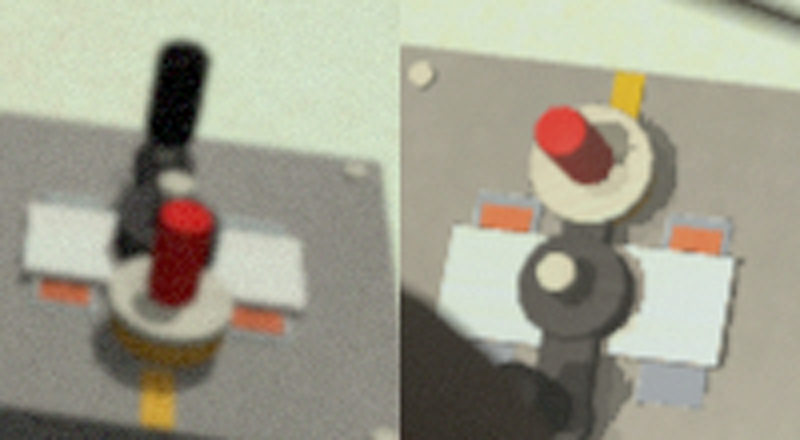

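The shoulder lies on the eye. Before handing in, I'll check the height from the handle's top disc, at scene crop (187,217) and top crop (160,130).

```bash
python3 - <<'E'
from h import *
g=lambda x,y:(np.array([x,y])+.5)/4-.5
X,e=tri(g(187,217)+[400,220],g(160,130)+[140,150]);print("top disc",X,e)
X,e=tri(g(172,293)+[400,220],g(592,163)-[100,0]+[140,150]);print("handle foot",X,e)
E
```

```text
top disc [0.59660116 0.29444914 0.09561773] 0.000388711614837478
handle foot [0.59613624 0.29424707 0.0574255 ] 0.00020169639081883857
```

Top disc is at 95.6 mm (96 expected), the foot at 57 mm (56 expected), with no tilt. Handing in.

```bash
python3 -c "
from cell import robot
print(robot.finish_job())"
```

```text
the job is handed in; nothing more can be done
None
```

I cranked the nut about 8.56 rad clockwise. I then took the red pin from the rack, lowered it through the eye into the base hole until about 8 N of contact, released it and backed away. I handed the job in at about 16 s; no verdict is reported.

**Last checks**
- **Nut:** just before the pin went in, the eye was over the hole at about (48, 1) mm in the press frame, which puts the nut at about -0.03 rad. I did not measure it again afterwards, but the last picture shows the eye still in line with the stripe.
- **Pin:** the handle top measured 95.6 mm above the bench (96 expected) and its foot 57.4 mm (56 expected). Top and foot line up within 1 mm, so the pin is upright, and the shoulder lies flat on the eye.
- **Robot:** it was clear of everything, with no contact force.

**One check disagreed:** a first estimate of the pin handle's centre from a colour mask gave 83 mm instead of 76 mm, with a 2.6 mm residual. I put this down to the handle's shaded side missing from the top-view mask; the edge points above replaced it.

One move call was refused early on because rows need all four fields; nothing moved.

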